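# Shut the drill jig's leaf and hold its locking bar home

### The job

Get the drill jig ready for drilling the beech rail that lies in it: press the steel leaf down over the rail until the spring catch clicks and keeps it shut by itself, then take the red-handled locking bar from its wooden rest and slide it, from the jig's right-hand end, through the near blue upright's bushing and on across the leaf through the far upright's bushing until the bar's collar is home against the near upright. Its lock screws are not tightened yet, so finish while still gripping the bar by its handle there, without letting go, and leave the tools lying around undisturbed.

Things in the scene. Friction and masses are not known exactly. Their poses are not given: they have to be found in the camera images.
- jig: drill jig, fixed. Origin on the bench; z up, x away from the robot, y left along the line of its two bushings. Plywood base x -98 to 86, y -75 to 75 mm, 15 thick. Two blue uprights at x -60 to -24, y 42 to 58 and -58 to -42 mm, 86 high, each with a screw head 4.5 mm higher. A beech rail lies in it along y (to y +-130 mm, x 1 to 31, top 40 mm up)
- near_bushing (a point): centre of the mouth of the right-hand (-y) upright's bushing, on its outer face, 64 mm above the bench; bore 14 mm, 16 mm deep; axes as the jig's: the bar goes in along +y
- far_bushing (a point): centre of the outer (+y) face of the left-hand upright's bushing, 116 mm along +y from near_bushing on the same line; bore 14 mm, 16 mm deep (its inner face at y -16 mm from here); axes as the jig's
- leaf (a joint): leaf's angle in rad: 0 fully shut; starts about 0.5 to 0.9, front edge up. Hinge friction keeps it where it stands above 0.45; lower down it springs up again unless the catch has clicked. The catch's ball is met at 0.1 rad and takes about 12 N on the lip to pass; then it snaps shut. Shut, its top is 52 mm above the bench, 6 mm under the bar's place; with the bar in first it cannot shut
- leaf_hinge (a point): middle of the leaf's hinge axis, 66 mm along the jig's +x from its origin, 47 mm above the bench; the hinge runs along the jig's y
- leaf_lip (a point): the spot to press: on the leaf's serrated top face, midway across, 108 mm from the hinge axis and 5 mm above it when shut; turns with the leaf. The leaf is a steel plate 76 mm wide, 10 thick; its top reaches 14 mm further forward than this, and a 34 mm wide tongue 22 mm further. The uprights stand 42 mm to either side
- bar: loose locking bar, 0.12 to 0.25 kg, level in its rest at the start: origin on its axis at the front face of its collar; +y towards the tip. Steel shaft 12 mm thick, 138 mm long with a rounded tip and a clip groove; dark collar 24 mm across and 6 mm thick (y -6 to 0); red round handle 20 mm thick, y -76 to -6 mm
- bar_tip (a point): the shaft's rounded tip, 138 mm along the bar's +y from its origin; when home it stands 22 mm out beyond far_bushing
- bar_grip (a point): middle of the bar's handle on its axis, 41 mm behind the collar's front face: the place to grip, from above, fingers closing across the bar
- bar_rest: wooden rest, fixed, 56 x 124 mm (x, y), 36 mm high: the bar's shaft lies in two open-topped slots 13 mm wide along the rest's y, its axis 30 mm above the bench, tip to +y, collar and handle overhanging the -y end; lift the bar straight up. Origin on the bench under its middle
- tape_measure: bystander: yellow and black pocket tape, 38 x 83 x 62 mm, origin under its middle
- screwdriver: bystander: short screwdriver with orange handle, 140 mm long, lying, origin under its middle
- catch_post (a point): top of the dark steel catch post, 62 mm above the bench, 43 mm in front (-x) of leaf_lip when shut; 16 x 26 mm (x, y); it carries the sprung steel ball that snaps over the leaf's tongue
- chisel: bystander: narrow chisel with a brown wooden handle, 255 mm long, 29 mm thick at most, lying on the left, origin under its middle

How it is judged:
By the outcome, as a careful person would: the job done as asked, in the order asked, and still so for the second after the job is handed in, while the arm keeps its last pose, push and grip.
It also fails if it takes over 58 s, if anything falls off the work surface, if the arm or the gripper's body presses on something with over 40 N, if the wrist force passes 120 N, or if a joint passes its speed limit or range.

### The arm

A 6-joint arm with a two-finger parallel gripper is mounted at the origin on the work surface; the furniture and walls round the work are solid. World frame = base frame: x ahead of the robot, y to its left, z up, the work surface at z = 0. Lengths are in m, angles in degrees, forces in N, time in s.
With the tool pointing down it reaches from about 0.35 to 0.875 m from the base axis. Payload 4.2 kg.
Tool frame: the origin (TCP) lies on the centre line of the jaws, within the pads' length; the fingertips stand 25 mm ahead of it and the grasp point (between the pads) lies 6 mm ahead of it (finger_overhang is the distance from the TCP to the fingertips, in m); z points along the fingers, y is the line along which they close (so a half turn about z gives the same grasp; the last joint's range is limited). The gripper opens to 87 mm and grips with 3 to 60 N. Pads are 19 mm wide; open, the fingers measure 117 mm over their backs; the gripper's body (75 mm by 190 mm) begins 51 mm behind the grasp point.
Start: joints at [82.598, 22.042, 0.453, 0, -68.411, -14.817], TCP at [0.236, 0.579, 0.215] pointing down, gripper open.
Joint ranges: [-179.83, 179.83], [-69.29, 118.12], [-61.27, 80.66], [-181.25, 117.63], [-171.15, -9.14], [-177.46, 177.46]. Speed limits (degrees/s): [159.86, 159.86, 180, 180, 180, 180].

### API

Orientations are given as a 3x3 rotation matrix whose columns are the frame's x, y, z axes.
In Python, from station import sense, capture, finish_job, spot_in, tip_of, finger_overhang gives the robot as it stands. The module is installed in compiled form; this text tells all that it offers.
- The arm moves only by the tool servo_tool, never from a script. Its arguments are lists of equal length, an entry for each row: "slide": the shift along the tool's x, y, z in m, a list of three; "spin": the turn about the tool's z in degrees; "grip": the closure, from 0 (fully open) to 1 (shut). A call has exactly 5 rows; each row is the pose to reach, as a shift and turn from the pose commanded when the call began, along the tool's axes at that moment; what a row does not reach only later rows make up. A row lasts 1/12 s, in which the tool goes at most 41.7 mm and 7.16 degrees, less where a joint would pass 70% of its speed; a pose out of reach is approached as far as the arm can. A call with a gripper value outside its range is refused whole. The fingers move at their own pace and stop on an object; the grip force is fixed at half the most. Time passes only in rows, so rows that repeat a pose let the fingers close, or fill a call up. It gives the time, the measured TCP pose, the force, the opening and the grip force at its end, in the units of the state.
- sense(): the state, without advancing time (a new reading comes with each control period).
- capture(name): name is "scene" or "top" or "wrist"; returns a dict with "pixels" (480x640x3 uint8, blue, green, red), "depth" (480x640 float32, m along the optical axis (not along the pixel's ray), 0 where there is no reading), "fx", "fy", "cx", "cy" (pixels), "k1" (the pictures are not rectified: a ray, as slopes to the right and down, at radius r is drawn at 1 + k1 r^2 times it, then the intrinsics apply), "R" (3x3) and "t" (3): a world point X has camera coordinates R X + t; the wrist camera has in their place "hand_eye" (4x4, takes a point from camera to tool coordinates, whose origin is the TCP and whose axes are the flange's). Camera axes: x right, y down, z forward; pixel columns grow to the right and rows downward; lengths in m; the calibration is good to about 2 mm. A picture is of the moment at which its call begins: read the wrist's pose just before it.
- finish_job(): hands the job in; it is judged then, once.
Trained networks look in the newest picture that a camera, given by its name, has taken for a name from the list of things; names that differ only in an ending like _2 or _b are one class to them, and where a whole thing is asked for, a point or a joint stands for the part that bears it (a point fixed in the world has none). Each returns a list of dicts, best first, with "conf" (0 to 1); they miss things now and then, are a little off and sometimes report something else, mostly with a low value. They report only what shows in the picture. A call takes as long as a camera call.
- spot_in(thing, camera): "point" ([x, y, z] in m, in world coordinates, good to about 4 mm: the middle of the surface that is visible of it).
- tip_of(thing, camera): "point" ([x, y, z] in m, in world coordinates, good to about 4 mm: a listed point, or the origin of a listed thing).
The state is a dict: "time_s": time; "joints": joint angles; "joint_velocities": joint speeds; "effort": joint torques, N m; "tcp_pos": TCP position; "ee_rot": TCP orientation; "wrist_force": force on the tool from outside, world axes, zero at the start; "moment": the same for the moment, N m; "gripper_width": opening from 0.0 (shut) to 1.0 (fully open); "gripper_force": force on a finger pad.
Only numpy, scipy, OpenCV 4.12 (cv2) and the standard library are available. Lean on these libraries where they do the work, as an engineer would, in place of code of your own. Each camera call takes 0.05 s, during which the arm holds its last target. There are 200 camera calls.

## Working session

There is one attempt and no reset: what is moved stays moved. The work goes in short steps, Python scripts to look and compute and a tool call to move; the robot and the scene stay as the last step left them, time stands still between calls to the robot, and variables do not carry over. Pictures are saved under pics/ and viewed, at most 10 in all, crops included, and the job is handed in when it is done.

Besides the shell and the picture viewer there is one more tool, called after "Call:" as name(argument=value, ...), one argument or row to a line, values as JSON. servo_tool: Moves the arm, as the interface text tells. Its arguments: {"type":"object","properties":{"slide":{"type":"array"},"spin":{"type":"array"},"grip":{"type":"array"}},"required":["slide","spin","grip"]}

```bash
mkdir -p pics; cat > h.py <<'E'
import numpy as np, cv2
from station import *
def snap(n,f=None):
    c=capture(n)
    if f: cv2.imwrite('pics/'+f,c['pixels'])
    return c
def nets(cams,tips,spots=()):
    for cam in cams:
        for t in tips:
            for r in tip_of(t,cam)[:2]: print(cam,'tip',t,np.round(r['point'],4),round(r['conf'],2))
        for t in spots:
            for r in spot_in(t,cam)[:1]: print(cam,'spot',t,np.round(r['point'],4),round(r['conf'],2))
E
python3 - <<'E'
from h import *
s=sense();print(s['time_s'],s['tcp_pos'],s['ee_rot'],s['gripper_width'])
a=snap('scene','s.png');b=snap('top','t.png')
nets(['scene','top'],['jig','near_bushing','far_bushing','leaf_hinge','leaf_lip','catch_post','bar','bar_tip','bar_grip','bar_rest','tape_measure','screwdriver','chisel'])
print(sense()['time_s'])
for c in(a,b):print(-c['R'].T@c['t'],c['fx'],c['k1'])
E
```

```text
0.0 [0.23608238 0.578032   0.21376464] [[ 9.25677144e-01 -3.78313728e-01 -7.39992178e-04]
 [-3.78314442e-01 -9.25674898e-01 -2.04126871e-03]
 [ 8.72477923e-05  2.16950552e-03 -9.99997643e-01]] 0.9993488689943945
scene tip jig [ 0.5439  0.2842 -0.0028] 0.98
scene tip near_bushing [0.5089 0.2229 0.063 ] 0.81
scene tip far_bushing [0.4864 0.339  0.0677] 0.66
scene tip far_bushing [ 0.4284 -0.194   0.027 ] 0.55
scene tip leaf_hinge [0.6069 0.2992 0.0489] 0.92
scene tip leaf_lip [0.5343 0.2869 0.1258] 0.48
scene tip leaf_lip [ 0.429  -0.1921  0.0284] 0.25
scene tip catch_post [0.4515 0.2729 0.0634] 0.69
scene tip catch_post [ 0.4693  0.4778 -0.0005] 0.48
scene tip bar [ 0.436  -0.1624  0.0305] 0.71
scene tip bar [0.4859 0.3398 0.0621] 0.3
scene tip bar_tip [ 0.461  -0.021   0.0276] 0.8
scene tip bar_grip [ 0.4293 -0.1931  0.0286] 0.9
scene tip bar_rest [ 0.4453 -0.0849  0.0005] 0.66
scene tip tape_measure [0.3646 0.4042 0.002 ] 0.68
scene tip screwdriver [ 0.3969  0.1081 -0.0019] 0.83
scene tip chisel [ 0.4664  0.4776 -0.0032] 0.86
top tip jig [ 5.410e-01  2.885e-01 -5.000e-04] 0.55
top tip near_bushing [0.5084 0.2195 0.0661] 0.97
top tip far_bushing [0.4924 0.3393 0.0635] 0.79
top tip leaf_hinge [0.6114 0.2957 0.0449] 0.64
top tip leaf_lip [0.5356 0.2832 0.1298] 0.91
top tip leaf_lip [0.6084 0.2908 0.0436] 0.2
top tip catch_post [0.4562 0.2745 0.0655] 0.88
top tip bar [ 0.4355 -0.1527  0.0352] 0.85
top tip bar [ 0.4337 -0.1973  0.0301] 0.41
top tip bar_tip [ 0.4596 -0.0217  0.0308] 0.94
top tip bar_grip [ 0.4352 -0.1944  0.0282] 0.73
top tip tape_measure [ 0.3639  0.3988 -0.0017] 0.89
top tip screwdriver [ 0.3942  0.1051 -0.0028] 0.62
top tip screwdriver [0.4886 0.3406 0.0659] 0.57
top tip chisel [ 0.5424  0.2898 -0.003 ] 0.29
1.4
[-0.22490193 -0.8432863   0.92391271] 609.7216361229565 -0.1577373669734147
[0.38215687 0.14266561 1.01059245] 444.201396596127 -0.006220899622892768
```

View pics/s.png

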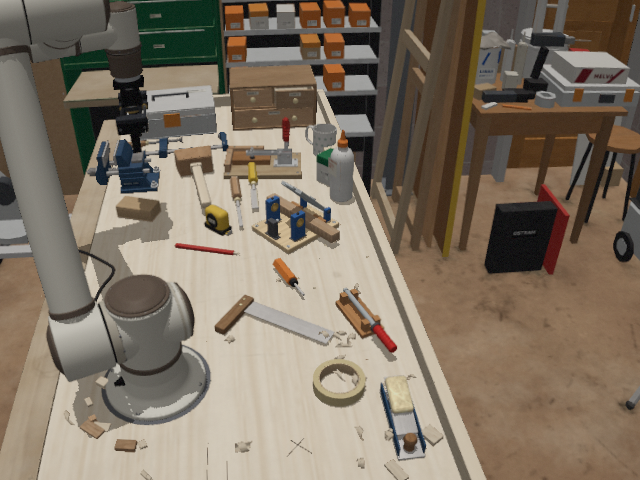

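View pics/t.png

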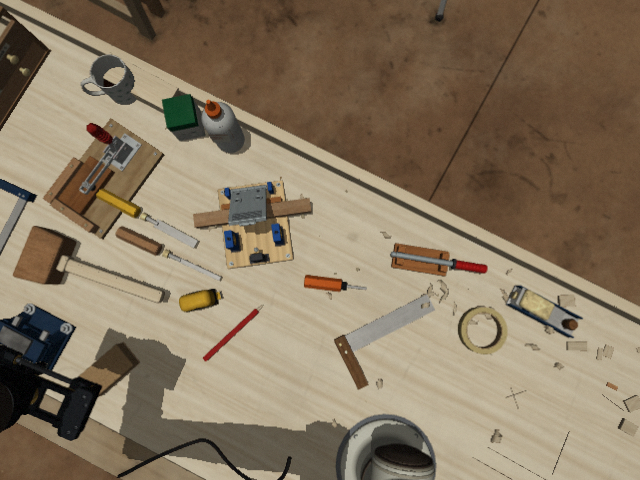

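The scene view shows the jig at about (290,225), leaf up, and the bar in its rest at (365,315). The top view shows the jig at (257,215), the bar at (440,260) and its handle at (468,267). The network points agree with these. Next I'll work out the jig frame and the first move.

```bash
cat >> h.py <<'E'
def go(p,yaw_axis_y=None):
    """slide/spin from the current pose to TCP p with tool y along given horizontal dir (mod 180)"""
    s=sense();R=np.array(s['ee_rot']);d=R.T@(np.array(p)-s['tcp_pos']);sp=0
    if yaw_axis_y is not None:
        v=R.T@np.r_[yaw_axis_y,0];sp=np.degrees(np.arctan2(-v[0],v[1]));sp=(sp+90)%180-90
    print('slide',np.round(d,4),'spin',round(sp,2),'dist',round(np.linalg.norm(d),3));return d,sp
E
python3 - <<'E'
from h import *
c=capture('wrist');print(np.round(c['hand_eye'],3),c['fx'],c['k1'])
go([0.47,0.25,0.30],[-.16,.987])
s=sense();print(np.round(s['wrist_force'],2))
E
```

```text
[[-0.001 -0.952 -0.306  0.083]
 [ 1.    -0.001 -0.    -0.   ]
 [-0.    -0.306  0.952 -0.17 ]
 [ 0.     0.     0.     1.   ]] 351.09355516387217 -0.06130130423313683
slide [ 0.3406  0.2158 -0.0851] spin -31.43 dist 0.412
[ 0.02 -0.33 -0.28]
```

Call:
servo_tool(
  slide=[
    [0.038,0.016,-0.01],
    [0.075,0.03,-0.02],
    [0.11,0.045,-0.03],
    [0.15,0.061,-0.04],
    [0.185,0.076,-0.05],
  ],
  spin=[-6,-12.5,-19,-25,-31.4],
  grip=[1,1,1,1,1],
)

```text
time_s: 1.87
tcp_pos: [0.3796, 0.437, 0.2653]
ee_rot: [[0.986, 0.166, 0.0], [0.166, -0.986, -0.0], [0.0, 0.0, -1.0]]
wrist_force: [0.8, -0.5, 0.4]
gripper_width: 0.705
gripper_force: 0.0
```

```bash
python3 - <<'E'
from h import *
go([0.54,0.28,0.30],[-.16,.987])
E
```

```text
slide [ 0.1322  0.1814 -0.0347] spin 0.32 dist 0.227
```

Call:
servo_tool(
  slide=[
    [0.024,0.033,-0.007],
    [0.048,0.066,-0.014],
    [0.072,0.099,-0.021],
    [0.096,0.132,-0.03],
    [0.12,0.165,-0.035],
  ],
  spin=[0,0,0,0,0],
  grip=[1,1,1,1,1],
)

```text
time_s: 2.28
tcp_pos: [0.5248, 0.2932, 0.3012]
ee_rot: [[0.987, 0.16, 0.002], [0.16, -0.987, 0.001], [0.002, -0.001, -1.0]]
wrist_force: [-0.5, 0.5, -0.9]
gripper_width: 0.324
gripper_force: 0.0
```

Call:
servo_tool(
  slide=[
    [0.012,0.016,0],
    [0.012,0.016,0],
    [0.012,0.016,0],
    [0.012,0.016,0],
    [0.012,0.016,0],
  ],
  spin=[0,0,0,0,0],
  grip=[1,1,1,1,1],
)

```text
time_s: 2.7
tcp_pos: [0.5371, 0.2816, 0.2997]
ee_rot: [[0.987, 0.161, -0.0], [0.161, -0.987, -0.0], [-0.0, 0.0, -1.0]]
wrist_force: [0.1, -0.3, 0.3]
gripper_width: 0.015
gripper_force: 0.0
```

```bash
python3 - <<'E'
from h import *
s=sense();print(s['tcp_pos'],s['gripper_width'])
c=snap('wrist','w1.png')
nets(['wrist'],['jig','near_bushing','far_bushing','leaf_hinge','leaf_lip','catch_post'])
d=c['depth'];print(d[::60,::80])
E
```

```text
[0.53712522 0.28159196 0.29970617] 0.01503094373206255
wrist tip jig [ 0.5388  0.285  -0.0006] 0.66
wrist tip near_bushing [0.5058 0.2244 0.0639] 0.56
wrist tip far_bushing [0.4944 0.3431 0.0631] 0.68
wrist tip far_bushing [ 0.3662  0.3995 -0.0005] 0.61
wrist tip leaf_hinge [ 5.358e-01  2.852e-01 -1.000e-04] 0.58
wrist tip leaf_hinge [0.6046 0.2931 0.0436] 0.56
wrist tip leaf_lip [0.5326 0.2833 0.1237] 0.92
wrist tip catch_post [0.4547 0.2794 0.0609] 0.57
[[0.39791572 0.38316238 0.4028012  0.39836645 0.3962264  1.1338304
  1.132594   1.126217  ]
 [0.38931873 0.40873808 0.4218124  0.4245445  0.42253214 0.3972423
  1.189697   1.1915712 ]
 [0.41096893 0.42004883 0.44523153 0.44466433 0.445064   0.44550878
  0.40622008 1.2488171 ]
 [0.4338392  0.44282037 0.45299068 0.4289792  0.37437698 0.4281229
  0.46772298 0.4265543 ]
 [0.49416378 0.4944096  0.49489123 0.49383733 0.34553325 0.49498308
  0.4951652  0.49327108]
 [0.51001453 0.5231516  0.5233003  0.5228778  0.15833987 0.496544
  0.522802   0.48437315]
 [0.08133789 0.09027075 0.08865323 0.         0.08794438 0.08050249
  0.08964385 0.10784499]
 [0.06665678 0.07109437 0.071165   0.07264927 0.07238892 0.07305425
  0.0721857  0.07172763]]
```

View pics/w1.png

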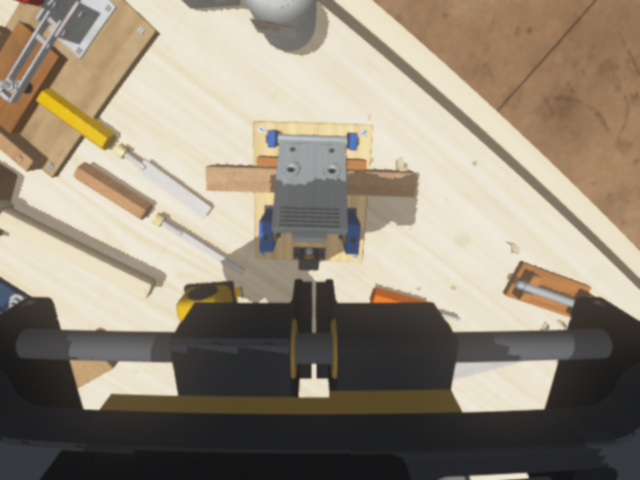

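The wrist view shows the jig upright in the picture: base corners at about (255,122) and (372,124), leaf at (312,195), and the uprights at (266,230) and (352,230). The closed fingertips are at (314,285). Next I'll fit the jig pose to all the points.

```bash
cat > fit.py <<'E'
import numpy as np
from scipy.optimize import least_squares
L={'j':(0,0),'n':(-.042,-.058),'f':(-.042,.058),'h':(.066,0),'c':(-.085,0)}
M=[('j',.5439,.2842),('j',.5410,.2885),('j',.5388,.2850),('n',.5089,.2229),('n',.5084,.2195),('n',.5058,.2244),
('f',.4864,.339),('f',.4924,.3393),('f',.4944,.3431),('h',.6069,.2992),('h',.6114,.2957),('h',.6046,.2931),('c',.4515,.2729),('c',.4562,.2745),('c',.4547,.2794)]
def f(p):
    c,s=np.cos(p[2]),np.sin(p[2])
    return np.concatenate([np.array([p[0]+c*L[k][0]-s*L[k][1]-x,p[1]+s*L[k][0]+c*L[k][1]-y]) for k,x,y in M])*1e3
r=least_squares(f,[.54,.285,.16],loss='soft_l1',f_scale=3)
P=r.x
def W(x,y,z):
    c,s=np.cos(P[2]),np.sin(P[2]);return np.array([P[0]+c*x-s*y,P[1]+s*x+c*y,z])
JX=np.array([np.cos(P[2]),np.sin(P[2])]);JY=np.array([-JX[1],JX[0]])
E
python3 - <<'E'
from h import *; from fit import *
print(P,np.degrees(P[2]),r.fun.round(1))
h=W(.066,0,.047)
for l in ([.5343,.2869,.1258],[.5356,.2832,.1298],[.5326,.2833,.1237]):
    d=np.array(l)-h;u=JX@d[:2];print('lip local x',u,'y',JY@d[:2],'th',np.arctan2(d[2],-u)-np.arctan2(5,108),np.hypot(u,d[2]))
# fingertip path: contact point on leaf top at radius a from the hinge
for th in (.78,.6,.45,.3,.15,.1,.05,0):
    a=.108+0
    cx=.066-(a*np.cos(th)-.005*np.sin(th)); cz=.047+a*np.sin(th)+.005*np.cos(th)
    print(th,'contact local',round(cx,4),round(cz,4),W(cx,0,cz).round(4))
s=sense();R=np.array(s['ee_rot']);print('yaw err');go(W(.066-.0728+.015,0,.128+.015+.025),JY); print(finger_overhang)
E
```

```text
[0.54084829 0.28666655 0.1336316 ] 7.656526912397221 [-3.1  2.5 -0.2 -1.8  2.   1.7 -1.9  0.7 -1.4  4.1  1.2 -0.8  5.1 -0.4
 -0.9 -0.7 -2.9 -4.5 -0.6 -3.7 -5.1 -0.2  1.7  2.4  5.1  2.4  0.4  0.8
  1.9 -4.1]
lip local x -0.07245880867820585 y 0.0011038258073624823 th 0.7810331571172134 0.10705007685688432
lip local x -0.07166336541665408 y -0.0027363916366960773 th 0.8111092330278612 0.10950560690138607
lip local x -0.0746232957214752 y -0.00223758045939395 th 0.7528576652659995 0.10701180432239586
0.78 contact local -0.0073 0.1265 [0.5337 0.2857 0.1265]
0.6 contact local -0.0203 0.1121 [0.5207 0.284  0.1121]
0.45 contact local -0.0291 0.0985 [0.512  0.2828 0.0985]
0.3 contact local -0.0357 0.0837 [0.5055 0.2819 0.0837]
0.15 contact local -0.04 0.0681 [0.5012 0.2813 0.0681]
0.1 contact local -0.041 0.0628 [0.5003 0.2812 0.0628]
0.05 contact local -0.0416 0.0574 [0.4996 0.2811 0.0574]
0 contact local -0.042 0.052 [0.4992 0.2811 0.052 ]
yaw err
slide [ 0.0123 -0.0045  0.1319] spin 1.57 dist 0.133
0.025
```

Call:
servo_tool(
  slide=[
    [0.002,-0.004,0.03],
    [0.002,-0.004,0.06],
    [0.002,-0.004,0.09],
    [0.002,-0.004,0.12],
    [0.002,-0.004,0.135],
  ],
  spin=[0,0,0,0,0],
  grip=[1,1,1,1,1],
)

```text
time_s: 3.47
tcp_pos: [0.5372, 0.284, 0.1607]
ee_rot: [[0.987, 0.159, -0.005], [0.159, -0.987, -0.003], [-0.006, 0.002, -1.0]]
wrist_force: [-0.7, -0.8, -0.3]
gripper_width: 0.003
gripper_force: 0.0
```

Call:
servo_tool(
  slide=[
    [0,0,0.005],
    [-0.002,0,0.011],
    [-0.006,0,0.018],
    [-0.01,0,0.023],
    [-0.013,0,0.028],
  ],
  spin=[0,0,0,0,0],
  grip=[1,1,1,1,1],
)

```text
time_s: 3.88
tcp_pos: [0.5262, 0.2833, 0.1374]
ee_rot: [[0.987, 0.16, 0.001], [0.16, -0.987, 0.001], [0.001, -0.001, -1.0]]
wrist_force: [0.1, -0.3, 0.7]
gripper_width: 0.005
gripper_force: 0.0
```

```bash
python3 - <<'E'
from h import *; from fit import *
snap('top');snap('scene')
nets(['top','scene'],['leaf_lip'])
h=W(.066,0,.047);print(h)
for c in('top','scene'):
    d=np.array(tip_of('leaf_lip',c)[0]['point'])-h;u=JX@d[:2];print(np.arctan2(d[2],-u)-np.arctan2(5,108))
E
```

```text
scene tip leaf_lip [0.5344 0.2863 0.1281] 0.65
[0.60625988 0.29546001 0.047     ]Traceback (most recent call last):
  File "<stdin>", line 6, in <module>
IndexError: list index out of range
```

Call:
servo_tool(
  slide=[
    [-0.002,0,0.003],
    [-0.004,0,0.006],
    [-0.006,0,0.009],
    [-0.008,0,0.012],
    [-0.009,0,0.0135],
  ],
  spin=[0,0,0,0,0],
  grip=[1,1,1,1,1],
)

```text
time_s: 4.55
tcp_pos: [0.517, 0.2815, 0.1229]
ee_rot: [[0.987, 0.16, -0.001], [0.16, -0.987, -0.0], [-0.001, 0.0, -1.0]]
wrist_force: [-0.9, 0.4, 1.6]
gripper_width: 0.005
gripper_force: 0.9
```

```bash
python3 - <<'E'
from h import *
c=capture('scene')['pixels'];t=capture('top')['pixels']
a=cv2.resize(c[160:270,220:360],None,fx=4,fy=4)[:,:400+0];b=cv2.resize(t[160:280,180:320],None,fx=4,fy=4)[:440]
cv2.imwrite('pics/p1.png',np.hstack([a,b[:,:400]]));print(a.shape)
E
```

```text
(440, 400, 3)
```

View pics/p1.png

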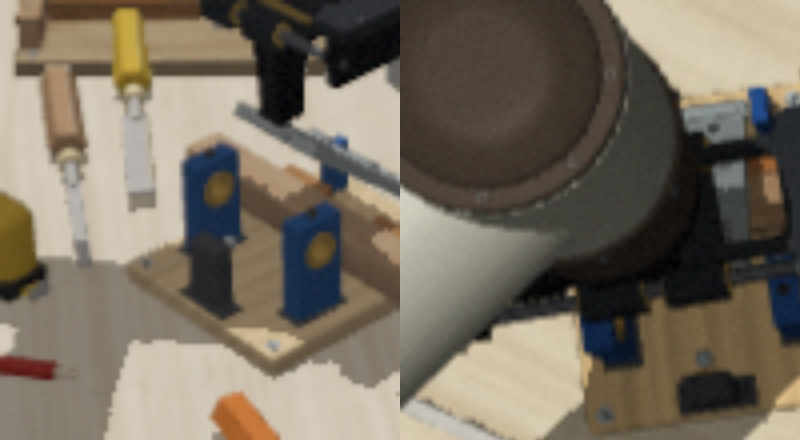

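In the left crop the closed fingers stand on the leaf near its lip, at about (280,118). The leaf has come down to roughly 0.45 rad and lines up with both uprights. I'll keep pressing along the arc.

Call:
servo_tool(
  slide=[
    [-0.003,0,0.006],
    [-0.006,0,0.013],
    [-0.008,0,0.02],
    [-0.01,0,0.026],
    [-0.0107,0,0.0305],
  ],
  spin=[0,0,0,0,0],
  grip=[1,1,1,1,1],
)

```text
time_s: 5.07
tcp_pos: [0.5054, 0.2792, 0.0916]
ee_rot: [[0.987, 0.159, -0.003], [0.159, -0.987, -0.002], [-0.003, 0.001, -1.0]]
wrist_force: [-3.0, -0.7, 4.0]
gripper_width: 0.006
gripper_force: 1.9
```

Call:
servo_tool(
  slide=[
    [0,0,0.003],
    [-0.001,0,0.006],
    [-0.001,0,0.009],
    [-0.001,0,0.012],
    [-0.001,0,0.014],
  ],
  spin=[0,0,0,0,0],
  grip=[1,1,1,1,1],
)

```text
time_s: 5.48
tcp_pos: [0.5061, 0.2798, 0.0785]
ee_rot: [[0.987, 0.159, 0.0], [0.159, -0.987, 0.0], [0.0, -0.0, -1.0]]
wrist_force: [-1.1, 0.2, 3.7]
gripper_width: 0.004
gripper_force: 1.3
```

Call:
servo_tool(
  slide=[
    [0,0,0.001],
    [0,0,0.002],
    [0,0,0.003],
    [0,0,0.004],
    [0,0,0.004],
  ],
  spin=[0,0,0,0,0],
  grip=[1,1,1,1,1],
)

```text
time_s: 5.9
tcp_pos: [0.5059, 0.2797, 0.0747]
ee_rot: [[0.987, 0.159, -0.0], [0.159, -0.987, 0.0], [-0.0, -0.0, -1.0]]
wrist_force: [-0.9, -0.6, 1.2]
gripper_width: 0.008
gripper_force: 0.9
```

Call:
servo_tool(
  slide=[
    [0,0,0.0007],
    [0,0,0.0015],
    [0,0,0.0022],
    [0,0,0.003],
    [0,0,0.003],
  ],
  spin=[0,0,0,0,0],
  grip=[1,1,1,1,1],
)

```text
time_s: 6.32
tcp_pos: [0.5058, 0.2797, 0.0716]
ee_rot: [[0.987, 0.16, -0.0], [0.16, -0.987, -0.0], [-0.0, 0.0, -1.0]]
wrist_force: [-0.8, 0.1, 2.2]
gripper_width: 0.002
gripper_force: 1.1
```

```bash
python3 - <<'E'
from h import *
c=capture('scene')['pixels']
cv2.imwrite('pics/p2.png',cv2.resize(c[170:260,230:350],None,fx=5,fy=5,interpolation=cv2.INTER_CUBIC))
E
```

```text
(no output)
```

View pics/p2.png

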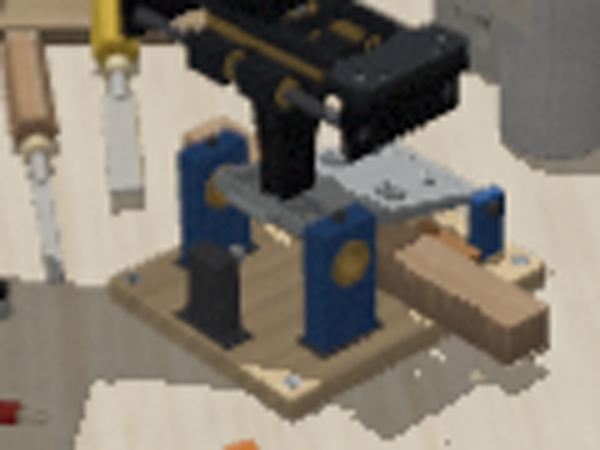

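The leaf is down but not obviously shut: its front edge runs (218,180) to (310,215) and the finger stands on it at (285,195). I'll overlay predicted outlines to measure its angle.

```bash
cat >> h.py <<'E'
def proj(c,X):
    q=(c['R']@np.array(X,float).T).T+c['t'];a=q[...,:2]/q[...,2:];r2=(a**2).sum(-1,keepdims=True)
    a=a*(1+c['k1']*r2);return a*[c['fx'],c['fy']]+[c['cx'],c['cy']]
E
python3 - <<'E'
from h import *; from fit import *
c=capture('scene');s=sense()
im=cv2.resize(c['pixels'][170:260,230:350],None,fx=6,fy=6,interpolation=cv2.INTER_CUBIC)
def px(X): return ((proj(c,X)-[230,170]+.5)*6).astype(int)
def poly(X,col): cv2.polylines(im,[px(np.array(X)).reshape(-1,1,2)],True,col,1)
for th,col in((0,(0,255,0)),(.1,(0,255,255)),(.2,(0,0,255))):
    pt=lambda a,y:W(.066-(a*np.cos(th)-.005*np.sin(th)),y,.047+a*np.sin(th)+.005*np.cos(th))
    poly([pt(.122,-.038),pt(.122,-.017),pt(.144,-.017),pt(.144,.017),pt(.122,.017),pt(.122,.038),pt(0,.038),pt(0,-.038)],col)
poly([W(x,y,.086) for x,y in((-.06,-.058),(-.024,-.058),(-.024,-.042),(-.06,-.042))],(255,0,255))
poly([W(x,y,.086) for x,y in((-.06,.058),(-.024,.058),(-.024,.042),(-.06,.042))],(255,0,255))
poly([W(x,y,.015) for x,y in((-.098,.075),(.086,.075),(.086,-.075),(-.098,-.075))],(255,0,255))
poly([W(x,y,.062) for x,y in((-.093,.013),(-.077,.013),(-.077,-.013),(-.093,-.013))],(255,0,255))
R=np.array(s['ee_rot']);tip=[s['tcp_pos']+R@np.array([x,y,.025]) for x,y in((-.0095,-.015),(.0095,-.015),(.0095,.015),(-.0095,.015))]
poly(tip,(255,255,0));print(np.mean(tip,0),s['tcp_pos'])
cv2.imwrite('pics/p3.png',im)
E
```

```text
[0.50588561 0.27969718 0.04662925] [0.50588764 0.27969793 0.07162925]
```

View pics/p3.png

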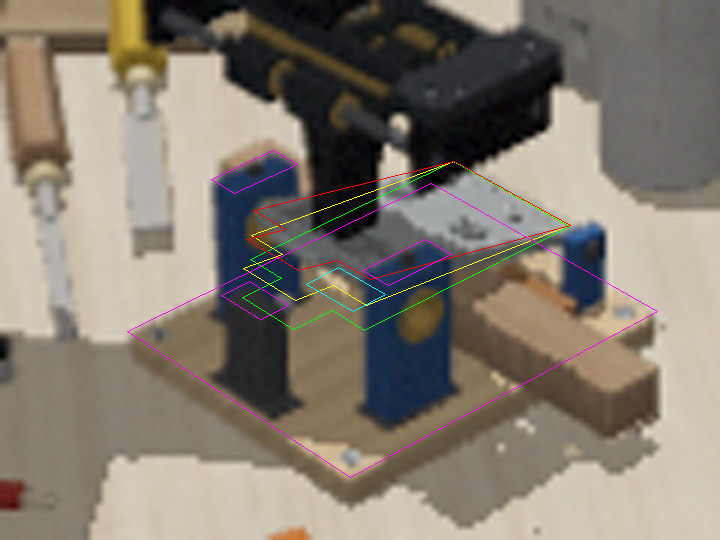

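The outlines fit the jig, and the leaf sits near 0.2 rad. The finger ends at (345,238), about 25 mm higher than predicted at (345,290). I'll check the fingertip length against the wrist depth.

```bash
cat >> h.py <<'E'
def tool_pts(c):
    v,u=np.mgrid[:480,:640];K=np.array([[c['fx'],0,c['cx']],[0,c['fy'],c['cy']],[0,0,1]])
    n=cv2.undistortPoints(np.stack([u,v],-1).reshape(-1,1,2).astype(float),K,np.array([c['k1'],0,0,0])).reshape(480,640,2)
    d=c['depth'];P=np.dstack([n*d[...,None],d]);H=np.array(c['hand_eye']);return P@H[:3,:3].T+H[:3,3]
E
python3 - <<'E'
from h import *
s=sense();c=snap('wrist','w2.png');P=tool_pts(c)
for v in range(240,330,6):
    print(v,P[v,303].round(3),P[v,322].round(3),c['depth'][v,303].round(3))
E
```

```text
240 [ 0.027 -0.006  0.002] [ 0.027  0.003 -0.   ] 0.181
246 [ 0.024 -0.006 -0.   ] [0.024 0.003 0.001] 0.18
252 [ 0.021 -0.006 -0.001] [0.021 0.003 0.001] 0.181
258 [ 0.018 -0.006 -0.001] [ 0.018  0.003 -0.   ] 0.181
264 [ 0.015 -0.006 -0.002] [ 0.015  0.003 -0.002] 0.181
270 [ 0.011 -0.006 -0.002] [ 0.012  0.003 -0.003] 0.183
276 [ 0.009 -0.006 -0.004] [ 0.009  0.003 -0.003] 0.181
282 [ 0.01  -0.006 -0.012] [ 0.008  0.003 -0.009] 0.173
288 [ 0.009 -0.006 -0.018] [ 0.008  0.003 -0.015] 0.168
294 [ 0.007 -0.006 -0.021] [ 0.008  0.003 -0.023] 0.166
300 [ 0.008 -0.006 -0.028] [ 0.008  0.003 -0.029] 0.158
306 [ 0.009 -0.005 -0.036] [ 0.008  0.003 -0.034] 0.151
312 [ 0.008 -0.005 -0.039] [ 0.008  0.003 -0.039] 0.148
318 [ 0.008 -0.005 -0.043] [ 0.008  0.003 -0.044] 0.144
324 [ 0.009 -0.005 -0.049] [ 0.008  0.002 -0.049] 0.138
```

View pics/w2.png

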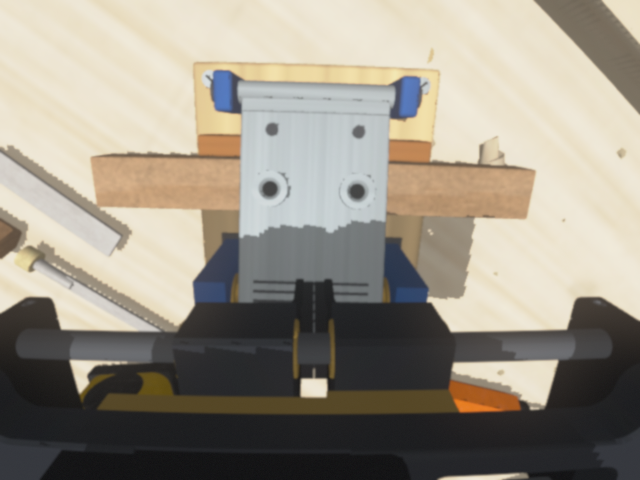

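The wrist view shows the fingertips on the serrated lip at (313,283). The depth there puts the tips at tool z of about 0, so the real overhang is about 0 rather than 25 mm, and the leaf is at 0.2 rad. I'll treat the TCP as the tip and press on.

Call:
servo_tool(
  slide=[
    [-0.001,0,0.003],
    [-0.002,0,0.006],
    [-0.003,0,0.009],
    [-0.004,0,0.011],
    [-0.004,0,0.013],
  ],
  spin=[0,0,0,0,0],
  grip=[1,1,1,1,1],
)

```text
time_s: 6.88
tcp_pos: [0.5026, 0.2795, 0.0588]
ee_rot: [[0.987, 0.16, 0.002], [0.16, -0.987, 0.001], [0.002, -0.001, -1.0]]
wrist_force: [2.3, -0.3, 3.8]
gripper_width: 0.007
gripper_force: 1.5
```

Call:
servo_tool(
  slide=[
    [0,0,0.001],
    [0,0,0.002],
    [0,0,0.003],
    [0,0,0.004],
    [0,0,0.005],
  ],
  spin=[0,0,0,0,0],
  grip=[1,1,1,1,1],
)

```text
time_s: 7.3
tcp_pos: [0.5021, 0.2793, 0.0543]
ee_rot: [[0.987, 0.16, 0.0], [0.16, -0.987, 0.0], [0.0, -0.0, -1.0]]
wrist_force: [-1.5, -0.1, 9.9]
gripper_width: 0.008
gripper_force: 5.0
```

Force is rising at the catch.

Call:
servo_tool(
  slide=[
    [0,0,0.001],
    [0,0,0.002],
    [0,0,0.003],
    [0,0,0.004],
    [0,0,0.004],
  ],
  spin=[0,0,0,0,0],
  grip=[1,1,1,1,1],
)

```text
time_s: 7.72
tcp_pos: [0.5017, 0.2793, 0.0509]
ee_rot: [[0.987, 0.16, 0.0], [0.16, -0.987, 0.001], [0.0, -0.001, -1.0]]
wrist_force: [-0.4, 0.1, 4.8]
gripper_width: 0.008
gripper_force: 2.4
```

Call:
servo_tool(
  slide=[
    [0,0,0.001],
    [0,0,0.002],
    [0,0,0.003],
    [0,0,0.003],
    [0,0,0.003],
  ],
  spin=[0,0,0,0,0],
  grip=[1,1,1,1,1],
)

```text
time_s: 8.13
tcp_pos: [0.5011, 0.2783, 0.0458]
ee_rot: [[0.987, 0.159, -0.002], [0.159, -0.987, -0.002], [-0.002, 0.001, -1.0]]
wrist_force: [-0.3, -0.4, -0.6]
gripper_width: 0.005
gripper_force: 0.0
```

Call:
servo_tool(
  slide=[
    [0,0,-0.03],
    [0.01,0,-0.07],
    [0.025,0,-0.1],
    [0.04,0,-0.13],
    [0.06,0,-0.16],
  ],
  spin=[0,0,0,0,0],
  grip=[1,1,1,1,1],
)

```text
time_s: 8.55
tcp_pos: [0.5606, 0.2882, 0.2082]
ee_rot: [[0.987, 0.16, -0.001], [0.16, -0.987, -0.001], [-0.002, 0.0, -1.0]]
wrist_force: [-0.1, 1.0, -0.7]
gripper_width: 0.005
gripper_force: 0.0
```

Call:
servo_tool(
  slide=[
    [0.004,0,-0.005],
    [0.004,0,-0.005],
    [0.004,0,-0.005],
    [0.004,0,-0.005],
    [0.004,0,-0.005],
  ],
  spin=[0,0,0,0,0],
  grip=[1,1,1,1,1],
)

```text
time_s: 8.97
tcp_pos: [0.5637, 0.2886, 0.2097]
ee_rot: [[0.987, 0.16, -0.004], [0.16, -0.987, -0.002], [-0.004, 0.002, -1.0]]
wrist_force: [-0.4, 0.2, -0.1]
gripper_width: 0.004
gripper_force: 0.0
```

```bash
python3 - <<'E'
from h import *
s=sense();c=snap('wrist','w3.png');P=tool_pts(c);R=np.array(s['ee_rot']);Wp=P@R.T+s['tcp_pos']
np.save('w3.npy',Wp);print(s['tcp_pos'])
nets(['wrist'],['near_bushing','far_bushing','leaf_lip','catch_post','leaf_hinge','jig'])
E
```

```text
[0.56370793 0.28861918 0.20970761]
wrist tip near_bushing [0.504  0.2245 0.0658] 0.57
wrist tip far_bushing [0.4949 0.3391 0.066 ] 0.64
wrist tip leaf_lip [0.4965 0.2807 0.0474] 0.88
wrist tip leaf_hinge [0.6068 0.29   0.046 ] 0.69
wrist tip jig [5.385e-01 2.867e-01 3.000e-04] 0.66
wrist tip jig [0.6025 0.2914 0.0453] 0.25
```

View pics/w3.png

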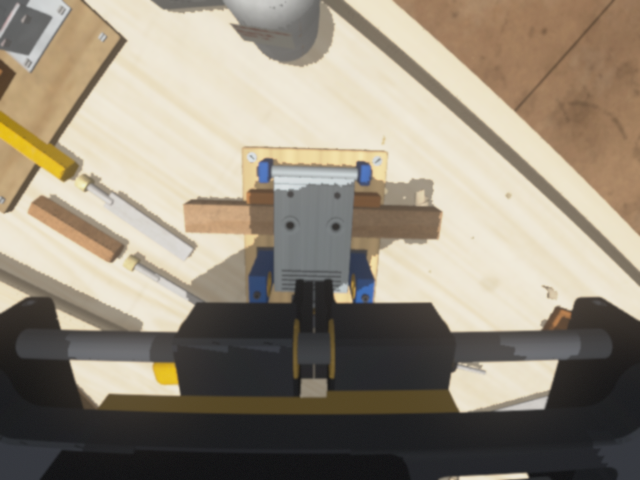

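Leaf lies flat and shut: it spans (275,185) to (352,290), and the network puts the lip at z 47 mm. The uprights are at (260,275) and (363,275). I'll refine the jig pose from the wrist depth.

```bash
python3 - <<'E'
from h import *; from fit import *
Wp=np.load('w3.npy');im=cv2.imread('pics/w3.png');hsv=cv2.cvtColor(im,cv2.COLOR_BGR2HSV)
c,s_=JX;
loc=np.stack([(Wp[...,0]-P[0])*JX[0]+(Wp[...,1]-P[1])*JX[1],(Wp[...,0]-P[0])*JY[0]+(Wp[...,1]-P[1])*JY[1],Wp[...,2]],-1)
ok=np.zeros((480,640),bool);ok[140:302]=True
inb=lambda x0,x1,y0,y1,z0,z1:ok&(loc[...,0]>x0)&(loc[...,0]<x1)&(loc[...,1]>y0)&(loc[...,1]<y1)&(loc[...,2]>z0)&(loc[...,2]<z1)
for n,m in(('up_left',inb(-.08,0,.03,.07,.078,.1)),('up_right',inb(-.08,0,-.07,-.03,.078,.1))):
    q=loc[m];print(n,len(q),np.percentile(q,[2,50,98],axis=0).round(4).tolist())
for n,m in(('railL',inb(-.02,.05,.05,.16,.03,.05)),('railR',inb(-.02,.05,-.16,-.05,.03,.05)),('base',inb(-.13,.12,-.1,.1,.009,.022)),('leaf',inb(-.05,.06,-.06,.06,.042,.07))):
    q=loc[m];print(n,len(q),np.percentile(q,[1,50,99],axis=0).round(4).tolist())
q=np.vstack([loc[inb(-.02,.05,.05,.13,.03,.05)],loc[inb(-.02,.05,-.13,-.05,.03,.05)]])
ys=np.arange(-.125,.126,.01);E=[(y,np.percentile(a[:,0],3),np.percentile(a[:,0],97)) for y in ys for a in [q[abs(q[:,1]-y)<.005]] if len(a)>20]
E=np.array(E);print('rail yaw err deg',np.degrees(np.arctan(-np.polyfit(E[:,0],E[:,1],1)[0])),np.degrees(np.arctan(-np.polyfit(E[:,0],E[:,2],1)[0])),'x at0',E[:,1].mean(),E[:,2].mean())
m=inb(-.04,.05,-.03,.03,.042,.07);q=loc[m];print('leaf slope',np.polyfit(q[:,0],q[:,2],1))
E
```

```text
up_left 541 [[-0.0519, 0.0426, 0.0794], [-0.0373, 0.05, 0.0866], [-0.0264, 0.0585, 0.0916]]
up_right 483 [[-0.0495, -0.0572, 0.0787], [-0.0366, -0.0487, 0.0866], [-0.0268, -0.0414, 0.0916]]
railL 2686 [[-0.0009, 0.0508, 0.0313], [0.0167, 0.0863, 0.0406], [0.0413, 0.1292, 0.0424]]
railR 2598 [[-0.0017, -0.1284, 0.0319], [0.0157, -0.086, 0.0405], [0.0405, -0.0506, 0.0423]]
base 5553 [[-0.0879, -0.0743, 0.0129], [0.0543, 0.0057, 0.0157], [0.0833, 0.0752, 0.0206]]
leaf 8870 [[-0.0476, -0.0505, 0.0459], [0.0086, 0.0005, 0.0532], [0.0591, 0.0513, 0.0649]]
rail yaw err deg -0.2553235862178467 -0.2913442344342223 x at0 -0.0004297975738355177 0.031437573163586065
leaf slope [-0.00581981  0.05355985]
```

```bash
cat >> fit.py <<'E'
P=np.array([P[0]+.0005*JY[0]-.0004*JX[0],P[1]+.0005*JY[1]-.0004*JX[1],np.radians(7.4)])
JX=np.array([np.cos(P[2]),np.sin(P[2])]);JY=np.array([-JX[1],JX[0]])
E
python3 - <<'E'
from h import *; from fit import *
s=sense();print(s['joints'],W(-.042,-.058,.064),JY)
b=np.array([.163,.987]);go([.432,-.194,.22],[.987,-.163])
E
```

```text
[ 4.16950558e+01  2.31237031e+01  1.66396591e+00 -1.77427592e-03
 -6.85558321e+01  5.74927567e+01] [0.5062052  0.22418246 0.064     ] [-0.1287956   0.99167116]
slide [-0.2085  0.4559 -0.0083] spin -71.44 dist 0.501
```

```bash
cat >> h.py <<'E'
def plan(p,spin,n):
    """n calls of 5 equal rows each to TCP p turning by spin"""
    s=sense();R=np.array(s['ee_rot']);a=np.array(s['tcp_pos']);d=(np.array(p)-a)/n;a0=np.arctan2(R[1,0],R[0,0])
    for k in range(n):
        y=a0-np.radians(spin)*k/n;Rk=np.array([[np.cos(y),np.sin(y),0],[np.sin(y),-np.cos(y),0],[0,0,-1]])
        print('call',k+1,'end slide',(Rk.T@d).round(3),'spin',round(spin/n,1))
E
python3 - <<'E'
from h import *
plan([.432,-.194,.22],108.56,4)
E
```

```text
call 1 end slide [-0.052  0.114 -0.002] spin 27.1
call 2 end slide [ 0.006  0.125 -0.002] spin 27.1
call 3 end slide [ 0.062  0.109 -0.002] spin 27.1
call 4 end slide [ 0.105  0.069 -0.002] spin 27.1
```

Call:
servo_tool(
  slide=[
    [-0.01,0.023,0],
    [-0.021,0.046,0],
    [-0.031,0.068,0],
    [-0.042,0.091,0],
    [-0.052,0.114,0],
  ],
  spin=[5.4,10.8,16.2,21.7,27.1],
  grip=[0.35,0.35,0.35,0.35,0.35],
)

```text
time_s: 9.73
tcp_pos: [0.5314, 0.1674, 0.2119]
ee_rot: [[0.95, -0.312, 0.0], [-0.312, -0.95, 0.0], [0.0, -0.0, -1.0]]
wrist_force: [0.8, 0.3, 0.4]
gripper_width: 0.297
gripper_force: 0.0
```

Call:
servo_tool(
  slide=[
    [0.001,0.025,0],
    [0.002,0.05,0],
    [0.004,0.075,0],
    [0.005,0.1,0],
    [0.006,0.125,0],
  ],
  spin=[5.4,10.8,16.2,21.7,27.1],
  grip=[0.35,0.35,0.35,0.35,0.35],
)

```text
time_s: 10.15
tcp_pos: [0.4988, 0.0466, 0.212]
ee_rot: [[0.704, -0.711, 0.0], [-0.711, -0.704, 0.0], [0.0, -0.0, -1.0]]
wrist_force: [0.8, -0.1, -0.3]
gripper_width: 0.623
gripper_force: 0.0
```

Call:
servo_tool(
  slide=[
    [0.012,0.022,0],
    [0.025,0.044,0],
    [0.037,0.065,0],
    [0.05,0.087,0],
    [0.062,0.109,0],
  ],
  spin=[5.4,10.8,16.2,21.7,27.1],
  grip=[0.35,0.35,0.35,0.35,0.35],
)

```text
time_s: 10.57
tcp_pos: [0.4656, -0.0743, 0.2121]
ee_rot: [[0.303, -0.953, 0.001], [-0.953, -0.303, 0.0], [0.0, -0.001, -1.0]]
wrist_force: [0.0, -0.0, -0.3]
gripper_width: 0.648
gripper_force: 0.0
```

Call:
servo_tool(
  slide=[
    [0.021,0.014,0],
    [0.042,0.028,0],
    [0.063,0.042,0],
    [0.084,0.055,0],
    [0.105,0.069,0],
  ],
  spin=[5.4,10.8,16.2,21.7,27.1],
  grip=[0.35,0.35,0.35,0.35,0.35],
)

```text
time_s: 10.98
tcp_pos: [0.4322, -0.1954, 0.2121]
ee_rot: [[-0.165, -0.986, 0.001], [-0.986, 0.165, -0.0], [-0.0, -0.001, -1.0]]
wrist_force: [0.6, 0.1, 0.4]
gripper_width: 0.651
gripper_force: 0.0
```

Call:
servo_tool(
  slide=[
    [0,0,0],
    [0,0,0],
    [0,0,0],
    [0,0,0],
    [0,0,0],
  ],
  spin=[0,0,0,0,0],
  grip=[0.35,0.35,0.35,0.35,0.35],
)

```text
time_s: 11.4
tcp_pos: [0.4328, -0.1936, 0.2119]
ee_rot: [[-0.159, -0.987, 0.0], [-0.987, 0.159, 0.0], [-0.0, -0.0, -1.0]]
wrist_force: [0.7, -0.1, 0.0]
gripper_width: 0.652
gripper_force: 0.0
```

```bash
python3 - <<'E'
from h import *
s=sense();c=snap('wrist','w4.png');P=tool_pts(c);R=np.array(s['ee_rot']);Wp=P@R.T+s['tcp_pos']
np.save('w4.npy',Wp);print(s['tcp_pos'],s['joints'])
nets(['wrist'],['bar','bar_grip','bar_tip','bar_rest'])
snap('top');snap('scene');nets(['top','scene'],['bar_tip','bar_grip','leaf_lip'])
# handle: red pixels
hsv=cv2.cvtColor(c['pixels'],cv2.COLOR_BGR2HSV);m=((hsv[...,0]<8)|(hsv[...,0]>172))&(hsv[...,1]>160)&(hsv[...,2]>70)&(Wp[...,2]<.06)&(Wp[...,2]>.01)
m[300:]=False
q=Wp[m];print(len(q))
ctr=q.mean(0);u,S,V=np.linalg.svd(q[:,:2]-ctr[:2],full_matrices=False);d=V[0]*np.sign(V[0][1]);t=(q[:,:2]-ctr[:2])@d;w=(q[:,:2]-ctr[:2])@np.array([d[1],-d[0]])
print('dir',d,'t range',np.percentile(t,[1,99]),'w',np.percentile(w,[2,50,98]),'ctr',ctr,'ztop',np.percentile(q[:,2],[50,90,98]))
for p in np.percentile(t,[1,99]):print(ctr[:2]+p*d)
E
```

```text
[ 0.43284019 -0.19364046  0.21186789] [-4.41079084e+00  7.34907150e+00 -2.01590687e+01 -4.40269165e-03
 -6.24765353e+01 -4.70952261e+00]
wrist tip bar [ 0.4363 -0.1553  0.03  ] 0.6
wrist tip bar_grip [ 0.4313 -0.1947  0.0251] 0.87
wrist tip bar_rest [ 0.4478 -0.0871 -0.0031] 0.63
top tip bar_tip [ 0.4612 -0.0193  0.0274] 0.66
top tip leaf_lip [0.4982 0.2795 0.0544] 0.67
top tip leaf_lip [5.405e-01 2.877e-01 2.000e-04] 0.5
scene tip bar_tip [ 0.4605 -0.0172  0.0284] 0.77
scene tip bar_grip [ 0.4276 -0.1933  0.0252] 0.89
scene tip leaf_lip [0.4999 0.2788 0.0527] 0.84
774
dir [0.1673032  0.98590549] t range [-0.03113513  0.03417115] w [-5.81538200e-03  8.90056714e-05  6.29647399e-03] ctr [ 0.42807777 -0.19530685  0.03954872] ztop [0.03964245 0.04093411 0.04170544]
[ 0.42286877 -0.22600315]
[ 0.43379472 -0.16161733]
```

View pics/w4.png

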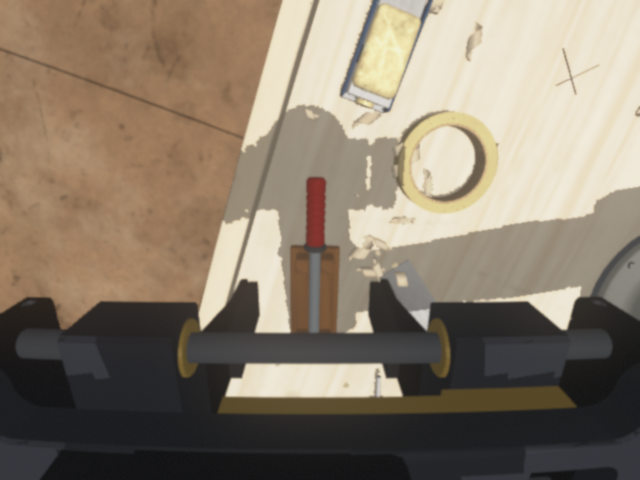

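The wrist view shows the handle from (316,180) to (316,245), in line with the fingers, which straddle it at columns 258 and 370. The rest is below it at (315,290). I'll check the lateral offset in the tool frame while descending partway.

Call:
servo_tool(
  slide=[
    [0.001,0.001,0.03],
    [0.001,0.002,0.06],
    [0.001,0.002,0.09],
    [0.001,0.002,0.12],
    [0.001,0.002,0.13],
  ],
  spin=[0.5,0.5,0.5,0.5,0.5],
  grip=[0.35,0.35,0.35,0.35,0.35],
)

```text
time_s: 12.47
tcp_pos: [0.4274, -0.1945, 0.078]
ee_rot: [[-0.17, -0.985, -0.007], [-0.985, 0.17, 0.002], [-0.0, 0.007, -1.0]]
wrist_force: [0.5, 0.3, 0.5]
gripper_width: 0.649
gripper_force: 0.0
```

```bash
cat >> h.py <<'E'
def handle(zlo,zhi):
    s=sense();c=capture('wrist');P=tool_pts(c);R=np.array(s['ee_rot']);Z=(P@R.T+s['tcp_pos'])[...,2]
    hsv=cv2.cvtColor(c['pixels'],cv2.COLOR_BGR2HSV);m=((hsv[...,0]<8)|(hsv[...,0]>172))&(hsv[...,1]>160)&(hsv[...,2]>70)&(Z>zlo)&(Z<zhi)
    q=P[m];v,u=np.nonzero(m);print(len(q),'px u',np.percentile(u,[2,50,98]),'v',np.percentile(v,[2,98]),'cx',c['cx'],'tool xyz 2/50/98',np.percentile(q,[2,50,98],axis=0).round(4).tolist(),'slope',np.polyfit(q[:,0],q[:,1],1).round(4))
    b=P[[280,290,300]];print('finger inner y', [ (r[(abs(r[:,2])<.04)&(abs(r[:,1])<.08)][:,1].round(3)[[0,-1]]) if ((abs(r[:,2])<.04)&(abs(r[:,1])<.08)).any() else None for r in b])
    return c,P,m
E
python3 - <<'E'
from h import *
handle(.01,.06);print(sense()['tcp_pos'])
E
```

```text
2539 px u [296. 308. 320.] v [214. 310.] cx 313.54173257131265 tool xyz 2/50/98 [[-0.0341, -0.0099, 0.0368], [0.001, -0.0019, 0.0388], [0.032, 0.0059, 0.0427]] slope [ 0.0089 -0.0019]
finger inner y [array([-0.08 ,  0.039]), array([-0.08 ,  0.039]), array([-0.079,  0.039])]
[ 0.42725833 -0.19453226  0.0775852 ]
```

Call:
servo_tool(
  slide=[
    [0,0,0.015],
    [0,0,0.03],
    [0,0,0.045],
    [0,0,0.055],
    [0,0,0.058],
  ],
  spin=[0,0,0,0,0],
  grip=[0.35,0.35,0.35,0.35,0.35],
)

```text
time_s: 12.93
tcp_pos: [0.4301, -0.195, 0.023]
ee_rot: [[-0.169, -0.986, -0.002], [-0.986, 0.169, 0.0], [0.0, 0.002, -1.0]]
wrist_force: [-0.3, -0.2, 0.0]
gripper_width: 0.655
gripper_force: 0.0
```

```bash
python3 - <<'E'
from h import *
handle(.01,.06);s=sense();print(s['tcp_pos'],s['wrist_force'])
E
```

```text
3216 px u [296. 312. 329.] v [241.  330.7] cx 313.54173257131265 tool xyz 2/50/98 [[-0.0156, -0.0073, -0.0181], [0.0106, 0.0009, -0.016], [0.0327, 0.0092, -0.0116]] slope [0.0092 0.0009]
finger inner y [array([-0.08,  0.08]), array([-0.079,  0.08 ]), array([-0.08 ,  0.079])]
[ 0.43023001 -0.1950654   0.02322956] [0.49004452 0.45038224 0.50062868]
```

Call:
servo_tool(
  slide=[
    [0,0.001,0.005],
    [0,0.001,0.009],
    [0,0.001,0.013],
    [0,0.001,0.013],
    [0,0.001,0.013],
  ],
  spin=[0,0,0,0,0],
  grip=[0.4,0.5,0.6,0.7,0.75],
)

```text
time_s: 13.4
tcp_pos: [0.4295, -0.1949, 0.0108]
ee_rot: [[-0.169, -0.986, 0.0], [-0.986, 0.169, -0.0], [0.0, -0.0, -1.0]]
wrist_force: [1.0, 0.1, -0.4]
gripper_width: 0.382
gripper_force: 0.0
```

Call:
servo_tool(
  slide=[
    [0,0,0],
    [0,0,0],
    [0,0,0],
    [0,0,0],
    [0,0,0],
  ],
  spin=[0,0,0,0,0],
  grip=[0.8,0.9,1,1,1],
)

```text
time_s: 13.82
tcp_pos: [0.43, -0.1949, 0.0111]
ee_rot: [[-0.169, -0.986, 0.001], [-0.986, 0.169, -0.0], [-0.0, -0.001, -1.0]]
wrist_force: [0.7, -1.3, 0.2]
gripper_width: 0.221
gripper_force: 30.0
```

Call:
servo_tool(
  slide=[
    [0,0,-0.01],
    [0,0,-0.025],
    [0,0,-0.045],
    [0,0,-0.065],
    [0,0,-0.08],
  ],
  spin=[0,0,0,0,0],
  grip=[1,1,1,1,1],
)

```text
time_s: 14.23
tcp_pos: [0.429, -0.1948, 0.0917]
ee_rot: [[-0.169, -0.986, -0.001], [-0.986, 0.169, 0.0], [0.0, 0.001, -1.0]]
wrist_force: [0.2, 0.3, -2.2]
gripper_width: 0.223
gripper_force: 30.0
```

```bash
python3 - <<'E'
from h import *; from fit import *
snap('top');snap('scene');nets(['top','scene'],['bar_tip','bar_grip','bar'])
handle(.05,.2)
s=sense();print(s['wrist_force'],s['moment'],s['gripper_width'])
g=W(-.042,-.262,.044+.03);print(g)
R=np.array(s['ee_rot']);tx=-JY
ang=lambda v:np.degrees(np.arctan2(v[1],v[0]))
sp=-(ang(tx)-ang(R[:2,0]));sp=(sp+180)%360-180;print('spin',sp);plan(g,sp,2)
E
```

```text
scene tip bar_tip [ 0.462  -0.0189  0.107 ] 0.65
scene tip bar_grip [ 0.4277 -0.1935  0.1126] 0.64
scene tip bar [ 0.4354 -0.1582  0.1105] 0.49
3594 px u [296. 314. 333.] v [251. 377.] cx 313.54173257131265 tool xyz 2/50/98 [[-0.0346, -0.0067, -0.0305], [0.0103, 0.0018, -0.0279], [0.0323, 0.0103, -0.0229]] slope [0.0141 0.0018]
finger inner y [array([-0.017,  0.02 ]), array([-0.016,  0.02 ]), array([-0.017,  0.02 ])]
[ 1.12836083  0.11100798 -3.31127209] [-0.08183655 -0.01733742 -0.03484113] 0.22193804524456073
[0.5324795  0.02188154 0.074     ]
spin -17.127827592723918
call 1 end slide [-0.116 -0.033  0.008] spin -8.6
call 2 end slide [-0.109 -0.05   0.008] spin -8.6
```

Call:
servo_tool(
  slide=[
    [-0.023,-0.007,0],
    [-0.046,-0.013,0],
    [-0.07,-0.02,0],
    [-0.093,-0.026,0],
    [-0.116,-0.033,0],
  ],
  spin=[-1.7,-3.4,-5.1,-6.8,-8.6],
  grip=[1,1,1,1,1],
)

```text
time_s: 15.1
tcp_pos: [0.4814, -0.0851, 0.0901]
ee_rot: [[-0.018, -1.0, -0.002], [-1.0, 0.018, -0.0], [0.0, 0.002, -1.0]]
wrist_force: [0.4, -0.4, -2.2]
gripper_width: 0.224
gripper_force: 30.0
```

Call:
servo_tool(
  slide=[
    [-0.022,-0.01,0],
    [-0.044,-0.02,0],
    [-0.065,-0.03,0],
    [-0.087,-0.04,0],
    [-0.109,-0.05,0],
  ],
  spin=[-1.7,-3.4,-5.1,-6.8,-8.6],
  grip=[1,1,1,1,1],
)

```text
time_s: 15.52
tcp_pos: [0.5336, 0.0229, 0.0899]
ee_rot: [[0.132, -0.991, -0.002], [-0.991, -0.132, -0.001], [0.0, 0.002, -1.0]]
wrist_force: [1.0, 0.2, -2.4]
gripper_width: 0.218
gripper_force: 30.0
```

Call:
servo_tool(
  slide=[
    [0,0,0],
    [0,0,0],
    [0,0,0],
    [0,0,0],
    [0,0,0],
  ],
  spin=[0,0,0,0,0],
  grip=[1,1,1,1,1],
)

```text
time_s: 15.93
tcp_pos: [0.5331, 0.0211, 0.0906]
ee_rot: [[0.129, -0.992, -0.001], [-0.992, -0.129, -0.0], [0.0, 0.001, -1.0]]
wrist_force: [0.3, -0.3, -0.9]
gripper_width: 0.22
gripper_force: 30.0
```

```bash
cat > bar.py <<'E'
from h import *; from fit import *
def look():
    s=sense();print('tcp',np.round(s['tcp_pos'],4),'F',np.round(s['wrist_force'],1))
    tp=np.array(s['tcp_pos']);l=tp[:2]-P[:2];R=np.array(s['ee_rot'])
    print('tcp local',JX@l,JY@l,'yaw err deg',np.degrees(np.arctan2(-R[:2,0]@JX,-R[:2,0]@JY)))
    top=snap('top');sc=snap('scene');nets(['top','scene'],['bar_tip','bar','bar_grip','near_bushing','far_bushing'])
    c,Q,m=handle(.05,.2)
    q=Q[m];z=[(x,np.percentile(a[:,2],10),np.median(a[:,1])) for x in np.arange(-.03,.033,.004) for a in [q[abs(q[:,0]-x)<.002]] if len(a)>15]
    z=np.array(z);print('ridge',np.polyfit(z[:,0],z[:,1],1).round(4),'lat',np.polyfit(z[:,0],z[:,2],1).round(4))
    for n,cam in(('top',top),('scene',sc)):   # shaft surface from camera depth, in jig axes
        v,u=np.mgrid[:480,:640];K=np.array([[cam['fx'],0,cam['cx']],[0,cam['fy'],cam['cy']],[0,0,1]])
        xy=cv2.undistortPoints(np.stack([u,v],-1).reshape(-1,1,2).astype(float),K,np.array([cam['k1'],0,0,0])).reshape(480,640,2)
        d=cam['depth'];X=(np.dstack([xy*d[...,None],d])-cam['t'])@cam['R']
        lx=(X[...,:2]-P[:2])@JX;ly=(X[...,:2]-P[:2])@JY;y0=JY@l
        k=(abs(lx+.042)<.025)&(ly>y0+.05)&(ly<min(y0+.182,-.061))&(X[...,2]>.048)&(X[...,2]<.14)&(X[...,2]<tp[2]+.04)
        if k.sum()>10:
            f=np.polyfit(ly[k]-y0,X[k][:,2],1);h=np.polyfit(ly[k]-y0,lx[k],1);print(n,k.sum(),'y',ly[k].min(),ly[k].max(),'z fit',f.round(4),'x fit',h.round(4))
E
python3 -c "from bar import *;look()"
```

```text
tcp [0.5331 0.0211 0.0906] F [ 0.3 -0.3 -0.9]
tcp local -0.04152337974029222 -0.26287781461290693 yaw err deg -0.009147702686293094
top tip far_bushing [0.493  0.3444 0.0648] 0.82
scene tip bar_tip [0.5112 0.1964 0.1041] 0.47
scene tip bar [0.5268 0.0574 0.1079] 0.68
scene tip bar_grip [0.5336 0.0244 0.1083] 0.45
scene tip near_bushing [0.5036 0.2207 0.0646] 0.81
scene tip far_bushing [0.4866 0.3399 0.0637] 0.86
3508 px u [297. 315. 333.] v [251. 377.] cx 313.54173257131265 tool xyz 2/50/98 [[-0.035, -0.0066, -0.0306], [0.0093, 0.002, -0.028], [0.0318, 0.0102, -0.0231]] slope [0.0219 0.0018]
finger inner y [array([-0.017,  0.02 ]), array([-0.017,  0.019]), array([-0.017,  0.02 ])]
ridge [-0.0428 -0.0291] lat [0.0111 0.002 ]
scene 76 y -0.14256912629501847 -0.08635100032166095 z fit [-0.0313  0.111 ] x fit [ 0.0492 -0.0508]
```

```bash
python3 - <<'E'
import numpy as np,cv2
W=np.load('w4.npy');im=cv2.imread('pics/w4.png');hsv=cv2.cvtColor(im,cv2.COLOR_BGR2HSV)
d=np.array([.167,.986]);n=np.array([.986,-.167])
m=((hsv[...,0]<8)|(hsv[...,0]>172))&(hsv[...,1]>160)&(hsv[...,2]>70)&(W[...,2]<.06)&(W[...,2]>.01)
q=W[m];t=(q[:,:2]-[.4283,-.1938])@d
z=np.array([(x,np.percentile(a[:,2],90),np.median(a[:,2])) for x in np.arange(-.03,.032,.004) for a in [q[abs(t-x)<.002]] if len(a)>15])
print(np.polyfit(z[:,0],z[:,1],1),np.polyfit(z[:,0],z[:,2],1))
# bench plane tilt
b=(abs(W[...,2])<.012);b[300:]=0;q=W[b];A=np.c_[q[:,:2]-[.43,-.19],np.ones(len(q))];print(np.linalg.lstsq(A,q[:,2],rcond=None)[0])
# shaft over rest
s=(hsv[...,1]<60)&(abs((W[...,:2]-[.4283,-.1938])@n)<.004)&(W[...,2]>.025)&(W[...,2]<.05);s[325:]=0
q=W[s];t=(q[:,:2]-[.4283,-.1938])@d;k=t>.042;print(k.sum(),np.percentile(t[k],[0,100]),np.polyfit(t[k],q[k][:,2],1))
E
```

```text
[3.58942206e-05 4.08577002e-02] [0.00272215 0.03962515]
[0.00039297 0.00357937 0.00096357]
534 [0.04421543 0.13178901] [-0.00273992  0.0359316 ]
```

Call:
servo_tool(
  slide=[
    [0,0,0.01],
    [0,0,0.02],
    [0,0,0.03],
    [0,0,0.039],
    [0,0,0.039],
  ],
  spin=[0,0,0,0,0],
  grip=[1,1,1,1,1],
)

```text
time_s: 17.0
tcp_pos: [0.5317, 0.0214, 0.0489]
ee_rot: [[0.13, -0.992, -0.006], [-0.992, -0.13, -0.001], [0.001, 0.006, -1.0]]
wrist_force: [-1.3, 0.4, -1.8]
gripper_width: 0.215
gripper_force: 30.0
```

Call:
servo_tool(
  slide=[
    [0,0,0],
    [0,0,0],
    [0,0,0],
    [0,0,0],
    [0,0,0],
  ],
  spin=[0,0,0,0,0],
  grip=[1,1,1,1,1],
)

```text
time_s: 17.42
tcp_pos: [0.534, 0.022, 0.0522]
ee_rot: [[0.13, -0.991, 0.001], [-0.991, -0.13, 0.0], [-0.0, -0.001, -1.0]]
wrist_force: [0.1, -1.5, -2.0]
gripper_width: 0.224
gripper_force: 30.0
```

```bash
python3 - <<'E'
from bar import *
look()
ims=[]
for n in('scene','top'):
    c=capture(n);o=proj(c,W(-.042,-.08,.064)).astype(int)-[40,32]
    im=cv2.resize(c['pixels'][o[1]:o[1]+64,o[0]:o[0]+80],None,fx=5,fy=5,interpolation=cv2.INTER_CUBIC)
    px=lambda X:tuple(((proj(c,X)-o+.5)*5).astype(int).tolist())
    for y in(-.058,-.0828): cv2.circle(im,px(W(-.042,y,.064)),3,(0,255,0),-1)
    cv2.line(im,px(W(-.042,-.058,.064)),px(W(-.042,-.2,.064)),(0,255,0),1)
    ims.append(im)
cv2.imwrite('pics/a.png',np.hstack(ims))
E
```

```text
tcp [0.534  0.022  0.0522] F [ 0.1 -1.5 -2. ]
tcp local -0.040523444538068734 -0.2620527659156914 yaw err deg -0.08525084629198793
top tip bar_tip [0.607  0.2918 0.0442] 0.6
top tip bar_tip [0.3653 0.4001 0.0022] 0.21
top tip bar [ 4.481e-01 -8.880e-02  3.000e-04] 0.48
top tip bar_grip [0.4911 0.3415 0.0668] 0.51
top tip near_bushing [0.4564 0.274  0.0648] 0.59
top tip far_bushing [0.4889 0.3394 0.0667] 0.83
scene tip bar_tip [0.5118 0.1979 0.0615] 0.6
scene tip bar_tip [ 4.486e-01 -8.600e-02  3.000e-04] 0.52
scene tip bar [0.5273 0.0592 0.0704] 0.68
scene tip bar_grip [0.5319 0.0246 0.0666] 0.73
scene tip near_bushing [0.506  0.2218 0.0647] 0.62
scene tip far_bushing [0.4863 0.3397 0.0646] 0.81
3686 px u [296. 314. 333.] v [250.7 377. ] cx 313.54173257131265 tool xyz 2/50/98 [[-0.0349, -0.007, -0.0305], [0.0106, 0.0016, -0.0279], [0.032, 0.0102, -0.0227]] slope [0.0114 0.0015]
finger inner y [array([-0.017,  0.02 ]), array([-0.017,  0.019]), array([-0.017,  0.02 ])]
ridge [-0.0429 -0.029 ] lat [-0.0053  0.0019]
scene 69 y -0.14076091029466709 -0.0849926275741031 z fit [-0.0627  0.0778] x fit [ 0.0467 -0.0498]
```

View pics/a.png

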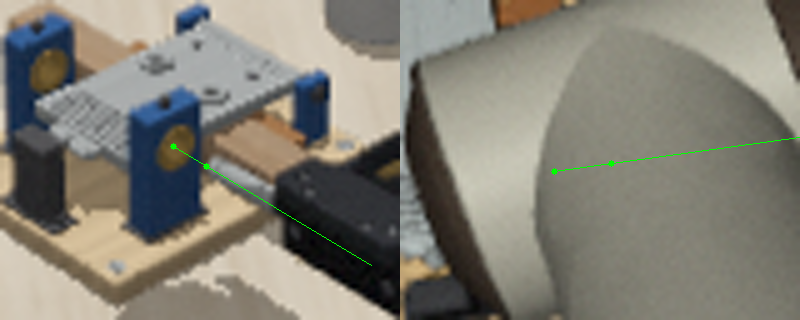

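The scene crop shows the leaf shut with its tongue under the catch. The bar tip at about (212,165) sits roughly 2 mm to the +x side of the bushing axis (green line). The green dot falls on the brass centre at (174,147). I'll shift 2 mm in -x and advance gently.

Call:
servo_tool(
  slide=[
    [-0.004,0.002,0],
    [-0.01,0.002,0],
    [-0.016,0.002,0],
    [-0.021,0.002,0],
    [-0.024,0.002,0],
  ],
  spin=[0,0,0,0,0],
  grip=[1,1,1,1,1],
)

```text
time_s: 18.58
tcp_pos: [0.5286, 0.0464, 0.0519]
ee_rot: [[0.131, -0.991, 0.0], [-0.991, -0.131, 0.0], [-0.0, -0.0, -1.0]]
wrist_force: [-0.1, -0.5, -2.3]
gripper_width: 0.221
gripper_force: 30.0
```

Call:
servo_tool(
  slide=[
    [-0.002,0,0],
    [-0.004,0,0],
    [-0.006,0,0],
    [-0.008,0,0],
    [-0.008,0,0],
  ],
  spin=[0,0,0,0,0],
  grip=[1,1,1,1,1],
)

```text
time_s: 19.0
tcp_pos: [0.5275, 0.0536, 0.0518]
ee_rot: [[0.13, -0.991, 0.0], [-0.991, -0.13, 0.0], [-0.0, -0.0, -1.0]]
wrist_force: [-0.8, 0.1, -2.8]
gripper_width: 0.217
gripper_force: 30.0
```

```bash
python3 -c "
from bar import *
print(sense()['moment']);look()"
```

```text
[-0.03425341 -0.04124708  0.02791744]
tcp [0.5275 0.0536 0.0518] F [-0.8  0.1 -2.8]
tcp local -0.042837946636018365 -0.2298686237885638 yaw err deg -0.09241318311867439
top tip bar_tip [ 4.505e-01 -8.650e-02 -3.000e-04] 0.33
top tip bar [0.4651 0.4755 0.0027] 0.54
top tip far_bushing [0.4913 0.3395 0.0647] 0.83
top tip far_bushing [0.3946 0.1031 0.0011] 0.28
scene tip bar_tip [0.5066 0.2295 0.0602] 0.75
scene tip bar [0.5199 0.0912 0.0699] 0.45
scene tip near_bushing [0.5034 0.2169 0.0671] 0.63
scene tip far_bushing [0.4887 0.3398 0.069 ] 0.7
3681 px u [296. 314. 333.] v [251. 377.] cx 313.54173257131265 tool xyz 2/50/98 [[-0.0349, -0.0069, -0.0305], [0.0105, 0.0016, -0.0279], [0.032, 0.0103, -0.0229]] slope [0.012  0.0016]
finger inner y [array([-0.017,  0.02 ]), array([-0.017,  0.019]), array([-0.017,  0.02 ])]
ridge [-0.0411 -0.0291] lat [-0.0021  0.002 ]
scene 85 y -0.10095719576697249 -0.06100278153714574 z fit [0.141 0.047] x fit [ 0.0287 -0.0491]
```

Call:
servo_tool(
  slide=[
    [-0.003,0,0],
    [-0.007,0,0],
    [-0.011,0,0.0005],
    [-0.015,0,0.001],
    [-0.018,0,0.001],
  ],
  spin=[0,0,0,0,0],
  grip=[1,1,1,1,1],
)

```text
time_s: 20.07
tcp_pos: [0.525, 0.0718, 0.0507]
ee_rot: [[0.131, -0.991, -0.0], [-0.991, -0.131, -0.0], [0.0, 0.0, -1.0]]
wrist_force: [-0.7, 0.1, -2.0]
gripper_width: 0.222
gripper_force: 30.0
```

Call:
servo_tool(
  slide=[
    [-0.004,0,0.0005],
    [-0.008,0,0.001],
    [-0.012,0,0.0015],
    [-0.016,0,0.002],
    [-0.016,0,0.002],
  ],
  spin=[0,0,0,0,0],
  grip=[1,1,1,1,1],
)

```text
time_s: 20.48
tcp_pos: [0.523, 0.0879, 0.0487]
ee_rot: [[0.131, -0.991, 0.0], [-0.991, -0.131, 0.0], [-0.0, -0.0, -1.0]]
wrist_force: [-0.3, 0.4, -1.6]
gripper_width: 0.219
gripper_force: 30.0
```

Call:
servo_tool(
  slide=[
    [0,0,0.001],
    [0,0,0.002],
    [0,0,0.003],
    [0,0,0.004],
    [0,0,0.005],
  ],
  spin=[0,0,0,0,0],
  grip=[1,1,1,1,1],
)

```text
time_s: 20.9
tcp_pos: [0.5232, 0.0871, 0.0438]
ee_rot: [[0.13, -0.992, 0.0], [-0.992, -0.13, 0.0], [-0.0, -0.0, -1.0]]
wrist_force: [0.2, 0.1, -0.4]
gripper_width: 0.224
gripper_force: 30.0
```

```bash
python3 -c "
from bar import *
print(sense()['moment']);look()"
```

```text
[0.34883443 0.060768   0.08646296]
tcp [0.5232 0.0871 0.0438] F [ 0.2  0.1 -0.4]
tcp local -0.042758718043627665 -0.19615630765684955 yaw err deg -0.06936192538393779
top tip bar_tip [0.4624 0.4761 0.0026] 0.51
top tip bar_grip [0.6105 0.2932 0.0414] 0.49
top tip near_bushing [0.4659 0.4762 0.001 ] 0.24
top tip far_bushing [0.4913 0.3419 0.0686] 0.79
scene tip bar [0.5176 0.1239 0.0652] 0.47
scene tip bar [0.3648 0.4055 0.001 ] 0.19
scene tip bar_grip [0.5208 0.087  0.0603] 0.63
scene tip near_bushing [0.5061 0.2201 0.0637] 0.75
scene tip near_bushing [0.4997 0.2815 0.0546] 0.67
scene tip far_bushing [0.484  0.3389 0.0683] 0.74
3787 px u [296. 314. 333.] v [249. 378.] cx 313.54173257131265 tool xyz 2/50/98 [[-0.0349, -0.0069, -0.0298], [0.0097, 0.0016, -0.0277], [0.0322, 0.0102, -0.0228]] slope [0.0084 0.0016]
finger inner y [array([-0.017,  0.02 ]), array([-0.017,  0.02 ]), array([-0.017,  0.02 ])]
ridge [-0.002  -0.0289] lat [0.004  0.0016]
scene 24 y -0.06389353277214731 -0.06117847983189879 z fit [ 1.1053 -0.0807] x fit [ 0.6274 -0.1362]
```

Call:
servo_tool(
  slide=[
    [-0.005,0,-0.001],
    [-0.012,0,-0.001],
    [-0.02,0,-0.001],
    [-0.028,0,-0.001],
    [-0.035,0,-0.001],
  ],
  spin=[0,0,0,0,0],
  grip=[1,1,1,1,1],
)

```text
time_s: 21.97
tcp_pos: [0.5184, 0.1228, 0.0448]
ee_rot: [[0.131, -0.991, 0.0], [-0.991, -0.131, -0.0], [0.0, -0.0, -1.0]]
wrist_force: [-0.0, -1.3, -0.8]
gripper_width: 0.223
gripper_force: 30.0
```

Call:
servo_tool(
  slide=[
    [-0.003,0,0],
    [-0.006,0,0],
    [-0.009,0,0],
    [-0.012,0,0],
    [-0.015,0,0],
  ],
  spin=[0,0,0,0,0],
  grip=[1,1,1,1,1],
)

```text
time_s: 22.38
tcp_pos: [0.5165, 0.1368, 0.0448]
ee_rot: [[0.13, -0.992, -0.0], [-0.992, -0.13, -0.0], [0.0, 0.0, -1.0]]
wrist_force: [0.5, -1.3, -0.2]
gripper_width: 0.22
gripper_force: 30.0
```

```bash
python3 -c "
from bar import *
print(sense()['moment']);look()"
```

```text
[-0.33755645 -0.1100159  -0.00871404]
tcp [0.5165 0.1368 0.0448] F [ 0.5 -1.3 -0.2]
tcp local -0.04302893329671294 -0.1459975678748542 yaw err deg -0.06755098521227712
scene tip bar_tip [0.6064 0.2971 0.0461] 0.62
scene tip bar_tip [0.495  0.313  0.0641] 0.57
scene tip bar [0.5089 0.1727 0.0649] 0.55
scene tip bar_grip [0.5129 0.1381 0.0628] 0.65
scene tip near_bushing [0.5036 0.2182 0.067 ] 0.84
scene tip far_bushing [0.4854 0.3381 0.063 ] 0.61
3826 px u [295. 314. 333.] v [249. 379.] cx 313.54173257131265 tool xyz 2/50/98 [[-0.0349, -0.0071, -0.03], [0.0097, 0.0016, -0.0278], [0.0322, 0.0104, -0.0227]] slope [-0.0046  0.0019]
finger inner y [array([-0.017,  0.02 ]), array([-0.017,  0.02 ]), array([-0.078,  0.02 ])]
ridge [-0.012 -0.029] lat [-0.008  0.002]
```

Call:
servo_tool(
  slide=[
    [-0.002,0,0.001],
    [-0.005,0,0.001],
    [-0.008,0,0.001],
    [-0.011,0,0.001],
    [-0.014,0,0.001],
  ],
  spin=[0,0,0,0,0],
  grip=[1,1,1,1,1],
)

```text
time_s: 23.45
tcp_pos: [0.5147, 0.1506, 0.0438]
ee_rot: [[0.13, -0.991, -0.0], [-0.991, -0.13, -0.0], [0.0, 0.0, -1.0]]
wrist_force: [0.0, -2.4, 2.4]
gripper_width: 0.217
gripper_force: 30.0
```

Call:
servo_tool(
  slide=[
    [-0.003,0,0],
    [-0.006,0,0],
    [-0.008,0,0],
    [-0.008,0,0],
    [-0.008,0,0],
  ],
  spin=[0,0,0,0,0],
  grip=[1,1,1,1,1],
)

```text
time_s: 23.87
tcp_pos: [0.5138, 0.1591, 0.0438]
ee_rot: [[0.131, -0.991, 0.0], [-0.991, -0.131, 0.001], [-0.001, -0.001, -1.0]]
wrist_force: [-0.7, 0.1, 1.7]
gripper_width: 0.219
gripper_force: 30.0
```

```bash
python3 -c "
from bar import *
print(sense()['moment']);look()"
```

```text
[0.23615616 0.13354422 0.07884991]
tcp [0.5138 0.1591 0.0438] F [-0.7  0.1  1.7]
tcp local -0.04286579338074765 -0.12350547822274961 yaw err deg -0.10122822503304597
top tip bar [ 0.539   0.2882 -0.0013] 0.42
top tip far_bushing [0.6094 0.2926 0.0434] 0.39
scene tip bar_tip [0.4902 0.336  0.0618] 0.52
scene tip bar [0.5089 0.1992 0.0618] 0.55
scene tip bar_grip [0.5092 0.1575 0.0612] 0.5
scene tip near_bushing [0.5069 0.2208 0.0658] 0.72
scene tip far_bushing [0.4832 0.34   0.0643] 0.71
3831 px u [295. 314. 333.] v [249.  378.4] cx 313.54173257131265 tool xyz 2/50/98 [[-0.0353, -0.0071, -0.0298], [0.0097, 0.0016, -0.0277], [0.0322, 0.0102, -0.0227]] slope [0.0106 0.0015]
finger inner y [array([-0.072,  0.02 ]), array([-0.072,  0.019]), array([-0.071,  0.02 ])]
ridge [-0.0018 -0.029 ] lat [-0.0034  0.0019]
```

Call:
servo_tool(
  slide=[
    [-0.004,0,0],
    [-0.008,0,0],
    [-0.012,0,0],
    [-0.015,0,0],
    [-0.018,0,0],
  ],
  spin=[0,0,0,0,0],
  grip=[1,1,1,1,1],
)

```text
time_s: 24.93
tcp_pos: [0.5114, 0.1762, 0.0439]
ee_rot: [[0.13, -0.991, -0.0], [-0.991, -0.13, -0.001], [0.001, 0.0, -1.0]]
wrist_force: [1.7, -2.9, 3.0]
gripper_width: 0.22
gripper_force: 30.0
```

Call:
servo_tool(
  slide=[
    [-0.001,0,0],
    [-0.002,0,0],
    [-0.003,0,0],
    [-0.004,0,0],
    [-0.004,0,0],
  ],
  spin=[0,0,0,0,0],
  grip=[1,1,1,1,1],
)

```text
time_s: 25.35
tcp_pos: [0.5109, 0.1804, 0.0439]
ee_rot: [[0.13, -0.991, 0.0], [-0.991, -0.13, 0.0], [-0.0, -0.0, -1.0]]
wrist_force: [1.4, -3.4, 3.8]
gripper_width: 0.221
gripper_force: 30.0
```

Call:
servo_tool(
  slide=[
    [-0.0005,0,0],
    [-0.001,0,0],
    [-0.0015,0,0],
    [-0.002,0,0],
    [-0.002,0,0],
  ],
  spin=[0,0,0,0,0],
  grip=[1,1,1,1,1],
)

```text
time_s: 25.77
tcp_pos: [0.5107, 0.181, 0.0439]
ee_rot: [[0.13, -0.991, -0.0], [-0.991, -0.13, -0.002], [0.002, 0.001, -1.0]]
wrist_force: [4.1, -8.1, 4.8]
gripper_width: 0.224
gripper_force: 30.0
```

Call:
servo_tool(
  slide=[
    [-0.0005,0,0],
    [-0.001,0,0],
    [-0.001,0,0],
    [-0.001,0,0],
    [-0.001,0,0],
  ],
  spin=[0,0,0,0,0],
  grip=[1,1,1,1,1],
)

```text
time_s: 26.18
tcp_pos: [0.5107, 0.1811, 0.0439]
ee_rot: [[0.13, -0.991, -0.001], [-0.991, -0.13, -0.003], [0.003, 0.001, -1.0]]
wrist_force: [5.4, -12.1, 4.6]
gripper_width: 0.22
gripper_force: 30.0
```

```bash
python3 -c "
from bar import *
look();nets(['scene','top'],['leaf_lip','chisel','screwdriver','tape_measure'])"
```

```text
tcp [0.5107 0.1811 0.0439] F [  5.4 -12.1   4.6]
tcp local -0.04309828643421998 -0.10133476985517975 yaw err deg -0.07711129589201479
top tip bar_grip [0.4551 0.2736 0.0652] 0.69
top tip near_bushing [ 0.4486 -0.0877  0.0041] 0.49
scene tip bar_tip [ 0.3965  0.1061 -0.0029] 0.69
scene tip bar [0.5038 0.2167 0.0628] 0.56
scene tip bar_grip [0.5102 0.1832 0.0615] 0.62
scene tip far_bushing [0.4861 0.3389 0.0658] 0.75
3894 px u [295. 314. 333.] v [248. 378.] cx 313.54173257131265 tool xyz 2/50/98 [[-0.0349, -0.0073, -0.0298], [0.0098, 0.0016, -0.0276], [0.0326, 0.0102, -0.0226]] slope [0.0145 0.0014]
finger inner y [array([-0.072,  0.02 ]), array([-0.071,  0.019]), array([-0.072,  0.056])]
ridge [ 0.0014 -0.029 ] lat [-0.0034  0.0018]
scene tip leaf_lip [0.4959 0.2826 0.0506] 0.5
scene tip chisel [0.3664 0.4043 0.0011] 0.72
scene tip chisel [ 0.472   0.4793 -0.0025] 0.58
scene tip screwdriver [ 0.3968  0.1094 -0.004 ] 0.86
scene tip screwdriver [0.5054 0.2211 0.0656] 0.66
scene tip tape_measure [ 0.365   0.4073 -0.0013] 0.96
scene tip tape_measure [0.6052 0.297  0.0485] 0.74
top tip chisel [0.4656 0.4765 0.0025] 0.65
top tip screwdriver [ 0.3951  0.1053 -0.0007] 0.8
```

Call:
servo_tool(
  slide=[
    [0,-0.0005,-0.0005],
    [0,-0.001,-0.001],
    [-0.0005,-0.001,-0.001],
    [-0.001,-0.001,-0.001],
    [-0.001,-0.001,-0.001],
  ],
  spin=[0,0,0,0,0],
  grip=[1,1,1,1,1],
)

```text
time_s: 27.65
tcp_pos: [0.5107, 0.1811, 0.044]
ee_rot: [[0.13, -0.992, -0.003], [-0.992, -0.13, -0.005], [0.005, 0.004, -1.0]]
wrist_force: [5.3, -13.2, 1.6]
gripper_width: 0.221
gripper_force: 30.0
```

```bash
python3 - <<'E'
from bar import *
s=sense();l=np.array(s['tcp_pos'])[:2]-P[:2];print('local y',JY@l,s['wrist_force'],s['moment'])
c=snap('scene')
for z in(.064,.072):
  for y in np.arange(-.075,-.045,.002):
    u,v=proj(c,W(-.042-.006,y,z));p=cv2.getRectSubPix(c['pixels'],(1,1),(float(u),float(v)))[0,0];print(z,round(y,3),p.tolist(),end=' | ')
  print()
h=[(y,cv2.getRectSubPix(c['pixels'],(1,1),tuple(map(float,proj(c,W(-.042,y,.066)))))[0,0].tolist()) for y in np.arange(.05,.09,.003)]
print([(round(a,3),b) for a,b in h])
E
```

```text
local y -0.10132504468730356 [  5.30975167 -13.2352184    1.63548061] [-3.84112384 -1.74126663  0.00960323]
0.064 -0.075 [17, 17, 66] | 0.064 -0.073 [19, 20, 89] | 0.064 -0.071 [23, 25, 109] | 0.064 -0.069 [23, 25, 109] | 0.064 -0.067 [22, 25, 106] | 0.064 -0.065 [25, 25, 99] | 0.064 -0.063 [32, 32, 80] | 0.064 -0.061 [39, 39, 52] | 0.064 -0.059 [41, 40, 41] | 0.064 -0.057 [39, 37, 39] | 0.064 -0.055 [30, 29, 29] | 0.064 -0.053 [18, 17, 14] | 0.064 -0.051 [13, 10, 10] | 0.064 -0.049 [13, 9, 11] | 0.064 -0.047 [12, 11, 12] | 
0.072 -0.075 [12, 12, 31] | 0.072 -0.073 [16, 17, 60] | 0.072 -0.071 [18, 20, 76] | 0.072 -0.069 [25, 25, 87] | 0.072 -0.067 [34, 33, 79] | 0.072 -0.065 [42, 40, 54] | 0.072 -0.063 [47, 45, 46] | 0.072 -0.061 [50, 47, 48] | 0.072 -0.059 [53, 51, 50] | 0.072 -0.057 [56, 53, 53] | 0.072 -0.055 [43, 40, 39] | 0.072 -0.053 [23, 22, 20] | 0.072 -0.051 [18, 15, 13] | 0.072 -0.049 [15, 12, 11] | 0.072 -0.047 [11, 10, 10] | 
[(np.float64(0.05), [43, 38, 33]), (np.float64(0.053), [65, 41, 25]), (np.float64(0.056), [69, 43, 24]), (np.float64(0.059), [72, 45, 26]), (np.float64(0.062), [88, 53, 31]), (np.float64(0.065), [100, 61, 34]), (np.float64(0.068), [100, 63, 36]), (np.float64(0.071), [99, 63, 38]), (np.float64(0.074), [96, 64, 42]), (np.float64(0.077), [122, 107, 99]), (np.float64(0.08), [154, 160, 165]), (np.float64(0.083), [185, 202, 213]), (np.float64(0.086), [186, 202, 213]), (np.float64(0.089), [186, 202, 212])]
```

```bash
python3 -c "
from station import *
print(finish_job())"
```

```text
the job is handed in; nothing more can be done
None
```

I handed the job in at about 28 s: the leaf is clicked shut and the bar is through both bushings with its collar against the near upright. The gripper still holds the handle, pushing about 13 N, and the tools I could re-check had not moved; I judged the collar home from that firm stop and the camera readings, which agree to about 1 mm.

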